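Set the sample cooler's pan back and throw its catch

TASK

The cooler's pan has just been tipped out into the sample tray. With the fingertips only, push the pan back over until it rests level on the cooler, and only then flip the catch on the rear post over the pan's tab and press it fully down, so that the pan is locked for the next batch. Push gently, do not grip anything, and leave the tray of beans, the scoop and the bowl where they are.

Things in the scene. Friction and masses are not known exactly. Their poses are not given: they have to be found in the camera images.
- cooler: Fixed bench cooler for coffee samples: grey fan box (own x -35 to +110 mm, 166 mm wide, 56 mm high), round steel pan between two cheek plates (outer faces y = +-96 mm, top z = 101 mm), narrow steel post at the rear. Origin on the counter under the middle of the level pan; z up, x to the rear, towards the post. The pan, 158 mm across, 42 mm deep, tips out to -x; when level its rim is at z = 134 mm.
- pivot (a point): Middle of the pan's pivot axis (the axis runs along the cooler's y): 12 mm in front of the pan's middle (cooler x = -12 mm), 82 mm above the counter.
- pan (a joint): Angle of the pan about the pivot: 0 = level, on its rubber rest; 1.0 = tipped out fully. Its weight holds it at either end: it goes over centre at about 0.5 and from there falls slowly (damped) to the nearer end. The push needed at the tab is below 2 N.
- tab (a point): Middle of the upper face of the flat thumb tab on the pan's rear rim: 46 mm wide (cooler's y), 34 mm long, 3 mm thick. With the pan level it is 109 mm behind and 53 mm above the pivot, and turns with the pan; own x points out along the tab, own z out of its upper face. With the pan tipped the tab stands up above the pivot, upper face looking forward (-x of the cooler): push it to the rear.
- catch (a joint): Angle of the catch: 0 = down over the tab (closed), 1.57 = straight up, about 2 = thrown back to the rear (open); largest 2.2. A stiff hinge: it stays where it is left; about 1 N at its tip moves it.
- catch_tip (a point): Middle of the round bar, 10 mm thick and 30 mm wide (cooler's y), at the free end of the catch. The catch is a flat dark steel arm 18 mm wide; this point is 44 mm from its hinge. Closed, the bar's top is at z = 150 mm, 44 mm in front of the hinge.
- catch_hinge (a point): Middle of the catch's hinge pin, on top of the rear post: cooler x = 127.5 mm, z = 143 mm; the axis runs along the cooler's y. The ears beside it reach up to z = 152 mm and 16.5 mm to either side.
- tray: Loose open sample tray with roasted beans, 98 x 143 x 28 mm, on the counter in front of the cooler under the pan's lip. Origin: centre of its underside. To be left alone.
- scoop: Loose cast aluminium bean scoop, 62 x 186 x 56 mm, lying on the counter. Origin: centre of its underside. To be left alone.
- bowl: Loose white cupping bowl, 92 mm across and 62 mm high, on the counter. Origin: centre of its underside. To be left alone.

How it is judged:
By the outcome, as a careful person would: the job done as asked, in the order asked, and still so for the second after the job is handed in, with the robot touching nothing.
It also fails if it takes over 51 s, if anything falls off the work surface, if the arm or the gripper's body presses on something with over 40 N, if the wrist force passes 120 N, or if a joint passes its speed limit or range.

ROBOT

A 6-joint arm with a two-finger parallel gripper is mounted at the origin on a cart in front of the work surface, level with it; the furniture and walls round the work are solid. World frame = base frame: x ahead of the robot, y to its left, z up, the work surface at z = 0. Lengths are in mm, angles in rad, forces in N, time in s.
With the tool pointing down it reaches from about 350 to 775 mm from the base axis. Payload 7.3 kg.
Tool frame: the origin (TCP) lies midway between the tips of the shut fingers; the grasp point (between the pads) lies 19 mm behind it (grasp_offset is the z of the grasp point in the tool frame, in mm); z points along the fingers, y is the direction in which the jaws open and shut (so a half turn about z gives the same grasp; the last joint's range is limited). The gripper opens to 92 mm and grips with 3 to 60 N. Pads are 19 mm wide; open, the fingers measure 130 mm over their backs; the gripper's body (75 mm by 190 mm) begins 47 mm behind the grasp point.
Start: joints at [-1.39, 0.342, 1.524, -0, 1.275, -0.146], TCP at [168.555, -497.226, 226.741] pointing down, gripper open.
Joint ranges: [-2.53, 2.53], [-0.77, 2.02], [0.04, 2.7], [-1, 4.14], [0.28, 2.66], [-3.11, 3.11]. Speed limits (rad/s): [2.57, 2.57, 3.14, 3.14, 3.14, 3.14].

INTERFACE

Orientations are given as [roll, pitch, yaw] about the fixed x, y, z axes, in that order (R = Rz(yaw) Ry(pitch) Rx(roll)).
In Python, from plant import get_obs, capture, camera_model, close_job, boxes_of, regions_of, place_of, grasp_offset gives the robot as it stands. The module is installed in compiled form; this text tells all that it offers.
- The arm moves only by the tool send_rows, never from a script. Its argument "targets" is a list that holds one entry, the list of rows, each a list of 7 numbers: the turn, a rotation vector about the tool's x, y, z in degrees, then the shift along the tool's x, y, z in mm, then the closure, from -1 (fully open) to 1 (shut). A call has 1 to 5 rows; each row is the pose to reach, as a shift and turn from the pose commanded when the call began, along the tool's axes at that moment; what a row does not reach only later rows make up. A row lasts 1/12 s, in which the tool goes at most 41.7 mm and 7.16 degrees, less where a joint would pass 70% of its speed; a pose out of reach is approached as far as the arm can. A call with a gripper value outside its range is refused whole. The fingers move at their own pace and stop on an object; the grip force is fixed at half the most. Time passes only in rows, so rows that repeat a pose let the fingers close. It gives the time, the measured TCP pose, the force and the opening at its end, in the units of the state.
- get_obs(): the state, without advancing time (a new reading comes with each control period).
- capture(name): name is "scene" or "top" or "wrist"; returns the picture (400x640x3 uint8, red, green, blue); there is no depth.
- camera_model(name): a dict with "K" (3x3 intrinsics, pixels), "world_to_cam" (4x4, takes a point from world to camera coordinates). Camera axes: x right, y up, looking along -z (the intrinsics and any distortion apply to the point x, -y, -z); pixel columns grow to the right and rows downward; lengths in mm; the calibration is good to about 2 mm. The wrist camera is an equidistant fisheye: a pixel r from the principal point sees the ray r / f radians off the axis. A picture is of the moment at which its call begins: read the wrist's pose just before it. camera_model takes no time and is no camera call; for the wrist camera it gives the pose at the moment of the call.
- close_job(): hands the job in, once; it reports no verdict.
Trained networks look in the newest picture that a camera, given by its name, has taken for a name from the list of things; names that differ only in an ending like _2 or _b are one class to them, and where a whole thing is asked for, a point or a joint stands for the part that bears it (a point fixed in the world has none). Each returns a list of dicts, best first, with "conf" (0 to 1); they miss things now and then, are a little off and sometimes report something else, mostly with a low value. They report only what shows in the picture. A call takes as long as a camera call.
- boxes_of(label, camera): "location" ([row, column] in pixels, amid what is visible of it).
- regions_of(label, camera): "region" (400x640 bool, what is visible of it) and "location" ([row, column] in pixels, amid what is visible of it).
- place_of(label, camera): "location" ([row, column] in pixels: a listed point, or the origin of a listed thing).
The state is a dict: "time": time; "joint_positions": joint angles; "dq": joint speeds; "tau": joint torques, N m; "tool_pos": TCP position; "tcp_rot": TCP orientation; "contact_force": force on the tool from outside, world axes, zero at the start; "moment": the same for the moment, N m; "grip_width": finger opening in mm.
Only numpy, scipy, OpenCV 4.12 (cv2) and the standard library are available. Lean on these libraries where they do the work, as an engineer would, in place of code of your own. Each camera call takes 0.05 s, during which the arm holds its last target.

## Working session

There is one attempt and no reset: what is moved stays moved. The work goes in short steps, Python scripts to look and compute and a tool call to move; the robot and the scene stay as the last step left them, time stands still between calls to the robot, and variables do not carry over. Pictures are saved under pics/ and viewed, and the job is handed in when it is done.

Besides the shell and the picture viewer there is one more tool, called after "Emit:" as a command line: name --argument value ..., lists and objects as JSON in quotes. send_rows: Moves the arm, as the interface text tells. Its arguments: {"type":"object","properties":{"targets":{"type":"array","items":{"type":"array","items":{"type":"array","items":{"type":"number"}}}}},"required":["targets"]}

```bash
mkdir -p pics; ls
python3 - <<'E'
from plant import *
import cv2,numpy as np
o=get_obs()
print({k:np.round(v,3) for k,v in o.items()})
for n in ("scene","top","wrist"):
    im=capture(n); cv2.imwrite(f"pics/{n}0.png",im[:,:,::-1])
    m=camera_model(n); print(n,{k:np.round(v,3).tolist() if not isinstance(v,str) else v for k,v in m.items()})
    for l in ("cooler","pivot","tab","catch_tip","catch_hinge","tray","bowl","scoop"):
        print(l,[(np.round(d["location"],1).tolist(),round(d["conf"],2)) for d in place_of(l,n)[:2]])
E
```

```text
pics
{'time': np.float64(0.0), 'joint_positions': array([-1.39 ,  0.343,  1.525, -0.   ,  1.275, -0.146]), 'dq': array([ 0.001, -0.002, -0.002,  0.   ,  0.001, -0.   ]), 'tau': array([-2.0000e-03, -4.3125e+01, -2.4422e+01,  7.2000e-02,  5.6000e-02,
       -0.0000e+00]), 'tool_pos': array([ 168.469, -496.791,  226.025]), 'tcp_rot': array([-3.14 , -0.   ,  0.327]), 'contact_force': array([ 0.154,  0.228, -0.159]), 'moment': array([0.011, 0.011, 0.013]), 'grip_width': np.float64(92.039)}
scene {'K': [[406.756, 0.0, 318.282], [0.0, 406.756, 200.738], [0.0, 0.0, 1.0]], 'world_to_cam': [[0.882, -0.471, 0.018, -582.51], [0.35, 0.68, 0.644, -114.616], [-0.316, -0.562, 0.764, -905.687], [0.0, 0.0, 0.0, 1.0]]}
cooler [([212.7, 282.8], 0.8)]
pivot [([192.2, 284.9], 0.67)]
tab [([222.7, 266.4], 0.73), ([156.4, 277.7], 0.63)]
catch_tip [([222.1, 262.4], 0.55)]
catch_hinge [([224.3, 265.9], 0.56)]
tray [([176.4, 289.4], 0.77)]
bowl [([324.6, 325.0], 0.65)]
scoop [([175.5, 339.0], 0.93), ([328.0, 323.9], 0.6)]
top {'K': [[375.222, 0.0, 317.87], [0.0, 375.222, 195.92], [0.0, 0.0, 1.0]], 'world_to_cam': [[-0.0, -1.0, 0.026, -236.311], [0.982, 0.005, 0.19, -558.879], [-0.19, 0.025, 0.981, -848.482], [0.0, 0.0, 0.0, 1.0]]}
cooler [([227.4, 280.8], 0.93)]
pivot [([220.8, 273.9], 0.77), ([228.8, 280.0], 0.67)]
tab [([215.3, 272.7], 0.9)]
catch_tip [([263.0, 337.1], 0.49)]
catch_hinge [([254.7, 325.9], 0.9)]
tray [([197.9, 236.2], 0.79)]
bowl [([244.7, 393.2], 0.9), ([254.6, 324.2], 0.51)]
scoop [([157.9, 267.2], 0.87)]
wrist {'K': [[309.707, 0.0, 321.303], [0.0, 309.707, 196.212], [0.0, 0.0, 1.0]], 'world_to_cam': [[0.32, -0.947, 0.001, -524.715], [0.901, 0.304, -0.308, 37.597], [0.292, 0.099, 0.951, -391.714], [0.0, 0.0, 0.0, 1.0]]}
cooler []
pivot []
tab []
catch_tip []
catch_hinge []
tray []
bowl []
scoop []
```

View pics/scene0.png

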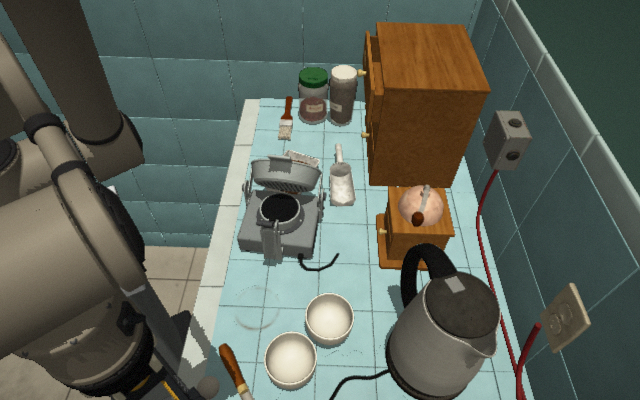

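View pics/top0.png

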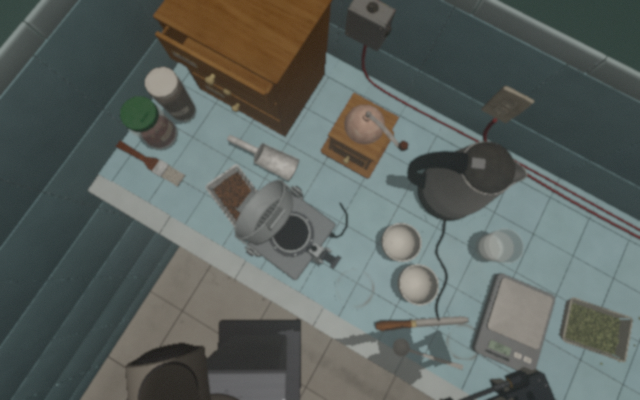

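View pics/wrist0.png

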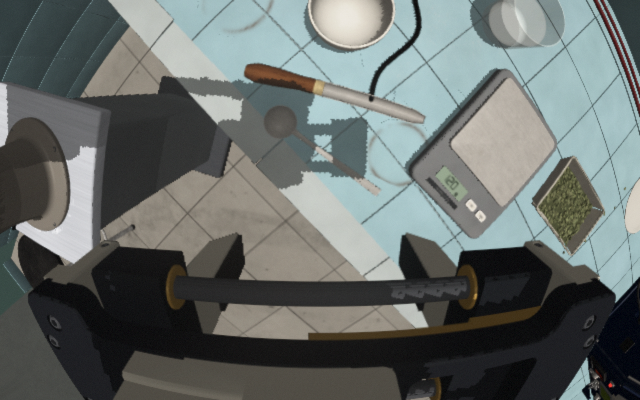

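```bash
cat > h.py <<'E'
import numpy as np,cv2
from scipy.spatial.transform import Rotation as R
def proj(m,P):
    P=np.atleast_2d(P); K=m["K"];T=np.array(m["world_to_cam"])
    c=P@T[:3,:3].T+T[:3,3]; x,y,z=c[:,0],-c[:,1],-c[:,2]
    return np.c_[K[0][0]*x/z+K[0][2],K[1][1]*y/z+K[1][2]]
def ray(m,u,v):
    K=m["K"];T=np.array(m["world_to_cam"]);A=T[:3,:3]
    d=A.T@np.array([(u-K[0][2])/K[0][0],-(v-K[1][2])/K[1][1],-1]); return -A.T@T[:3,3],d
def onz(m,u,v,z):
    o,d=ray(m,u,v); return o+d*(z-o[2])/d[2]
E
python3 - <<'E'
from h import *
from plant import camera_model
t=cv2.imread("pics/top0.png")[130:300,190:400]; cv2.imwrite("pics/t1.png",cv2.resize(t,(735,595),interpolation=cv2.INTER_CUBIC))
t=cv2.imread("pics/scene0.png")[140:280,220:370]; cv2.imwrite("pics/s1.png",cv2.resize(t,(630,588),interpolation=cv2.INTER_CUBIC))
m=camera_model("top");s=camera_model("scene")
print("cooler",onz(m,280.8,227.4,0),onz(s,282.8,212.7,0))
print("hinge",onz(m,325.9,254.7,143),onz(s,265.9,224.3,143))
print("pivot",onz(m,273.9,220.8,82),onz(s,284.9,192.2,82))
print("tray",onz(m,236.2,197.9,0),onz(s,289.4,176.4,0))
E
```

```text
cooler [ 489.18064194 -143.13461428    0.        ] [ 493.92094056 -128.73258705    0.        ]
hinge [ 416.07035819 -249.85101725  143.        ] [ 411.17228981 -246.00637996  143.        ]
pivot [ 495.53716605 -132.96651466   82.        ] [ 499.30337225 -137.9401546    82.        ]
tray [564.28866525 -28.28270125   0.        ] [560.55258827 -26.26530104   0.        ]
```

View pics/t1.png

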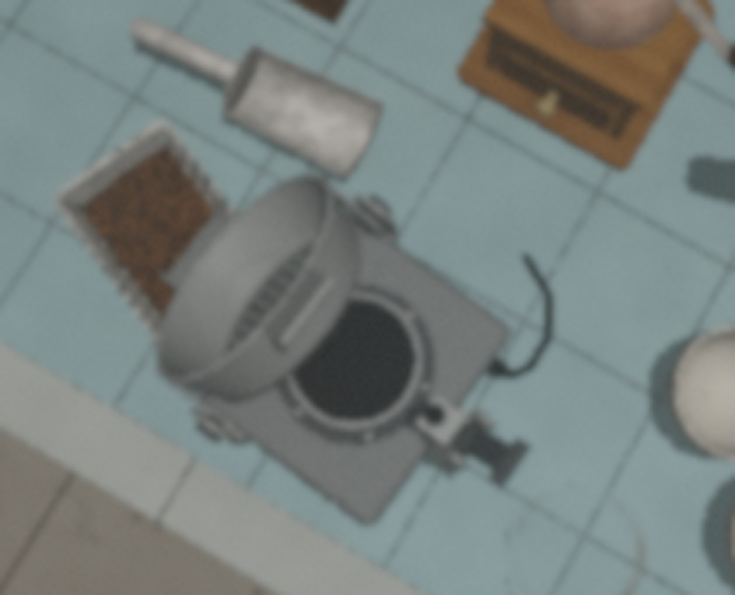

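View pics/s1.png

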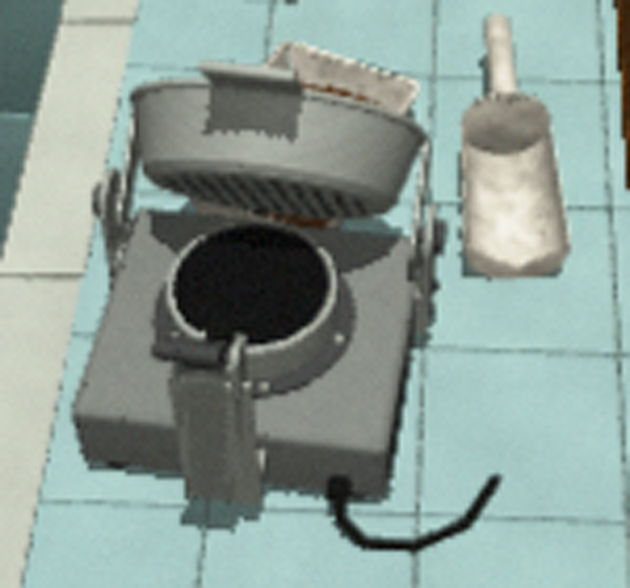

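```bash
cat >> h.py <<'E'
def W(p,P):
    P=np.atleast_2d(P); c,s=np.cos(p[2]),np.sin(p[2])
    return np.c_[p[0]+c*P[:,0]-s*P[:,1],p[1]+s*P[:,0]+c*P[:,1],P[:,2]]
def tabpt(a,dx=0,dy=0,dz=0):
    # cooler-frame point on tab; pan angle a rad (tips to -x)
    x,z=109+dx,53+dz; c,s=np.cos(a),np.sin(a)
    return [-12+x*c-z*s,dy,82+x*s+z*c]
def tip(a,r=44,y=0): return [127.5-r*np.cos(a),y,143+r*np.sin(a)]
E
python3 - <<'E'
from h import *
from plant import camera_model
from scipy.optimize import least_squares
m=camera_model("top");s=camera_model("scene")
obs=[(m,(110,-83,56),(295.1,279.1)),(m,(110,83,56),(335.7,225.7)),(s,(110,83,56),(312.9,244.8)),(s,(110,-83,56),(238.6,237.6)),
(m,(127.5,0,143),(325.9,254.7)),(s,(0,0,0),(282.8,212.7)),(m,(0,0,0),(280.8,227.4)),(s,(-12,0,82),(284.9,192.2)),(m,(-12,0,82),(273.9,220.8))]
# top: y=+83 side decide by residual
best=None
for sw in (1,-1):
  f=lambda p:np.concatenate([(proj(c,W(p,np.array(P)*[1,sw if i<4 else 1,1]))[0]-uv) for i,(c,P,uv) in enumerate(obs)])
  r=least_squares(f,[490,-138,-2.17],loss="soft_l1",x_scale=[1,1,.01]); print(sw,r.x,r.cost);print(f(r.x).reshape(-1,2).round(1).tolist())
  if best is None or r.cost<best.cost:best=r
p=best.x; np.save("p.npy",p)
for n,c,x0,y0,w,h,k in (("top",m,190,130,210,170,3.5),("scene",s,220,140,150,140,4.2)):
    im=cv2.imread(f"pics/{n}0.png")[y0:y0+h,x0:x0+w]; im=cv2.resize(im,None,fx=k,fy=k,interpolation=cv2.INTER_CUBIC)
    def L(pts,col,close=True):
        q=((proj(c,W(p,pts))+.5-[x0,y0])*k).astype(int); cv2.polylines(im,[q.reshape(-1,1,2)],close,col,1)
    L([(a,b,56) for a,b in((-35,-83),(-35,83),(110,83),(110,-83))],(0,0,255))
    L([(127.5,-16,143),(127.5,16,143)],(0,255,0)); L([tip(0,0),tip(2.0)],(255,255,0)); L([tip(2.0,44,-15),tip(2.0,44,15)],(255,255,0))
    for a,col in ((1.0,(255,0,255)),):
        L([tabpt(a,dx,dy) for dx,dy in((-17,-23),(-17,23),(17,23),(17,-23))],col)
    cv2.imwrite(f"pics/{n}_ov.png",im)
E
```

```text
1 [ 490.495815   -142.39025028   -2.1785772 ] 14.252647477392303
[[1.2, 1.7], [1.0, -3.5], [-0.4, 0.9], [-2.9, -0.2], [-1.3, -0.8], [1.1, 4.5], [-0.3, -0.5], [-1.8, -1.3], [-0.2, -0.8]]
-1 [ 489.68626725 -141.44264083   -1.96260993] 355.2287877052435
[[39.3, -68.7], [-28.0, 50.1], [-67.7, -0.5], [84.5, 1.1], [4.4, -11.8], [0.6, 4.3], [-0.7, -0.2], [-3.4, -1.5], [-1.1, 0.5]]
```

View pics/top_ov.png

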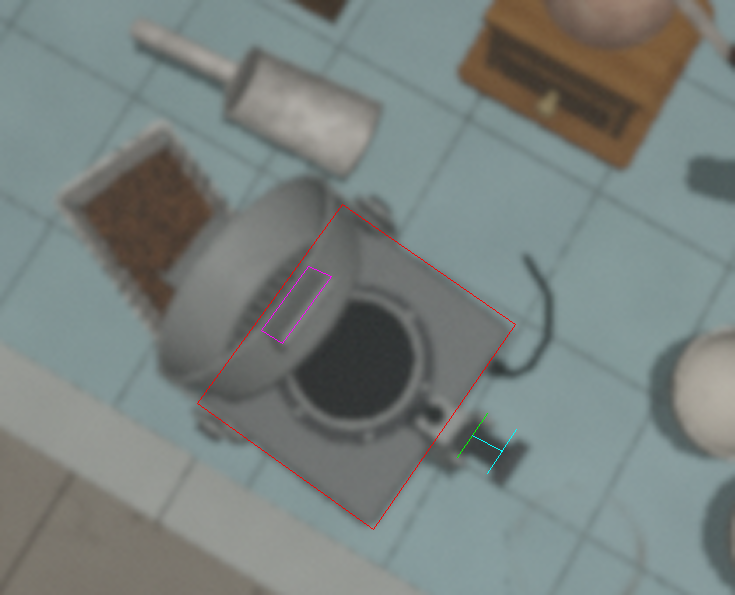

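View pics/scene_ov.png

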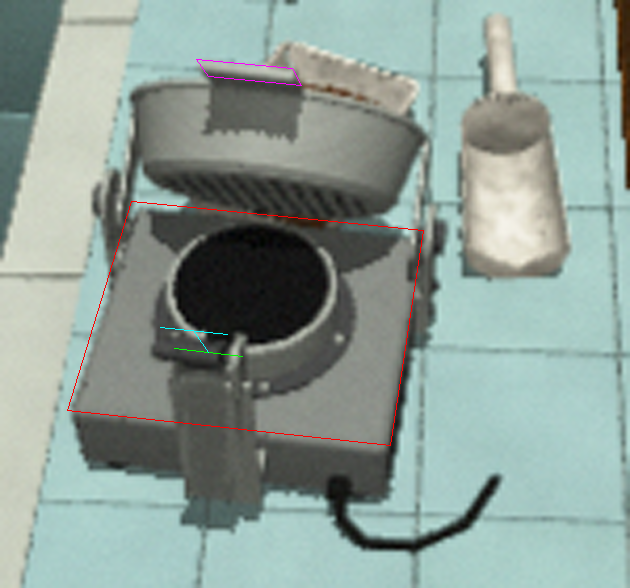

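```bash
cat >> h.py <<'E'
def rel(p,P,yawoff=0):
    from plant import get_obs
    o=get_obs(); T=R.from_euler("xyz",o["tcp_rot"]); w=W(p,P)[0]
    G=R.from_euler("xyz",[np.pi,0,p[2]+np.pi+yawoff])
    print("t",round(float(o["time"]),2),"target",w.round(1),"turn",np.degrees((T.inv()*G).as_rotvec()).round(1),"shift",T.inv().apply(w-o["tool_pos"]).round(1))
def cf(p,w):
    c,s=np.cos(p[2]),np.sin(p[2]); d=np.array(w)-[p[0],p[1],0]; return np.array([c*d[0]+s*d[1],-s*d[0]+c*d[1],d[2]])
E
python3 - <<'E'
from h import *
p=np.load("p.npy"); rel(p,[-40,0,290])
E
```

```text
t 1.35 target [ 513.3 -109.6  290. ] turn [  0.    0.  -36.5] shift [ 451.  -256.5  -63.3]
```

Emit:
send_rows --targets '[[[0, 0, 0, 0, 0, -40, 1], [0, 0, -7, 35, -20, -63, 1], [0, 0, -14, 70, -40, -63, 1], [0, 0, -21, 105, -60, -63, 1], [0, 0, -28, 140, -80, -63, 1]]]'

```text
time: 1.77
tool_pos: [276.1, -375.4, 290.3]
tcp_rot: [3.14, 0.0, 0.82]
contact_force: [1.0, -0.0, -0.3]
grip_width: 63.3
```

Run:
```python
from h import *
p=np.load("p.npy"); rel(p,[-40,0,290])
```

```text
t 1.77 target [ 513.3 -109.6  290. ] turn [ 0.1  0.  -8.2] shift [ 3.562e+02 -7.900e+00  1.000e-01]
```

Emit:
send_rows --targets '[[[0, 0, -4, 40, 0, 0, 1], [0, 0, -8.2, 80, -1, 0, 1], [0, 0, -8.2, 120, -2, 0, 1], [0, 0, -8.2, 160, -3, 0, 1], [0, 0, -8.2, 200, -4, 0, 1]]]'

```text
time: 2.18
tool_pos: [410.5, -226.5, 290.0]
tcp_rot: [3.141, 0.0, 0.959]
contact_force: [1.0, -0.7, -0.2]
grip_width: 30.1
```

Run:
```python
from h import *
p=np.load("p.npy"); rel(p,[-40,0,290])
```

```text
t 2.18 target [ 513.3 -109.6  290. ] turn [ 0.   0.  -0.3] shift [154.8  16.9  -0. ]
```

```bash
cat >> h.py <<'E'
def projf(m,P):
    P=np.atleast_2d(P); K=m["K"];T=np.array(m["world_to_cam"])
    c=P@T[:3,:3].T+T[:3,3]; x,y,z=c[:,0],-c[:,1],-c[:,2]
    r=np.hypot(x,y); th=np.arctan2(r,z); k=th/np.maximum(r,1e-9)
    return np.c_[K[0][0]*x*k+K[0][2],K[1][1]*y*k+K[1][2]]
E
python3 - <<'E'
from h import *
from plant import *
import json
m=camera_model("wrist"); im=capture("wrist"); cv2.imwrite("pics/w1.png",im[:,:,::-1])
np.savez("w1.npz",K=m["K"],T=m["world_to_cam"])
p=np.load("p.npy"); im=im[:,:,::-1].copy()
def L(pts,col): 
    q=projf(m,W(p,pts)).astype(int); cv2.polylines(im,[q.reshape(-1,1,2)],True,col,1)
L([(a,b,56) for a,b in((-35,-83),(-35,83),(110,83),(110,-83))],(0,0,255))
L([(127.5,-16,143),(127.5,16,143)],(0,255,0))
for a in (2.0,2.2): L([tip(a,44,-15),tip(a,44,15)],(255,255,0))
for a in (1.0,): L([tabpt(a,dx,dy) for dx,dy in((-17,-23),(-17,23),(17,23),(17,-23))],(255,0,255))
cv2.imwrite("pics/w1o.png",im)
E
```

```text
(no output)
```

View pics/w1o.png

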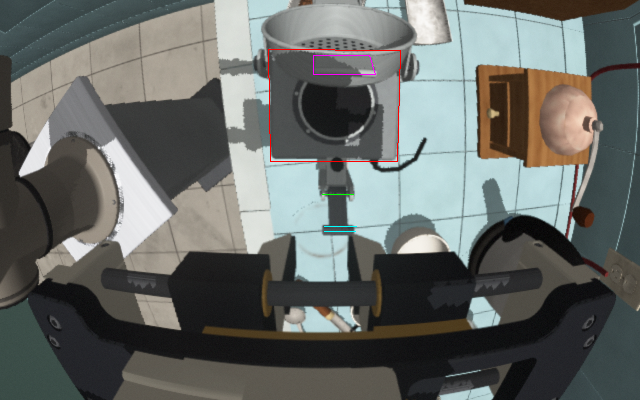

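View pics/w1.png

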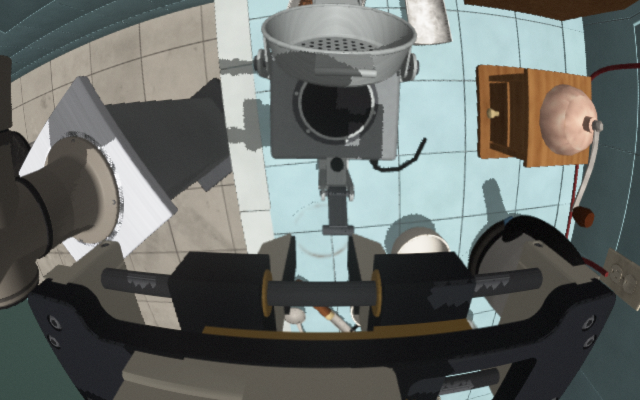

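Emit:
send_rows --targets '[[[0, 0, 0, 40, 4, 0, 1], [0, 0, 0, 80, 8, 0, 1], [0, 0, 0, 120, 13, 0, 1], [0, 0, 0, 155, 17, 0, 1], [0, 0, 0, 155, 17, 0, 1]]]'

```text
time: 2.65
tool_pos: [515.5, -106.8, 289.3]
tcp_rot: [-3.142, -0.002, 0.964]
contact_force: [-1.6, -0.1, 0.1]
grip_width: 0.7
```

Run:
```python
from h import *
p=np.load("p.npy"); rel(p,[-38,0,202])
from plant import *
for n in("scene",):
    im=capture(n); cv2.imwrite("pics/s2.png",cv2.resize(im[100:280,200:400,::-1],None,fx=3.2,fy=3.2))
```

```text
t 2.65 target [ 512.2 -111.2  202. ] turn [-0.  -0.1  0. ] shift [-5.7 -0.2 87.3]
```

View pics/s2.png

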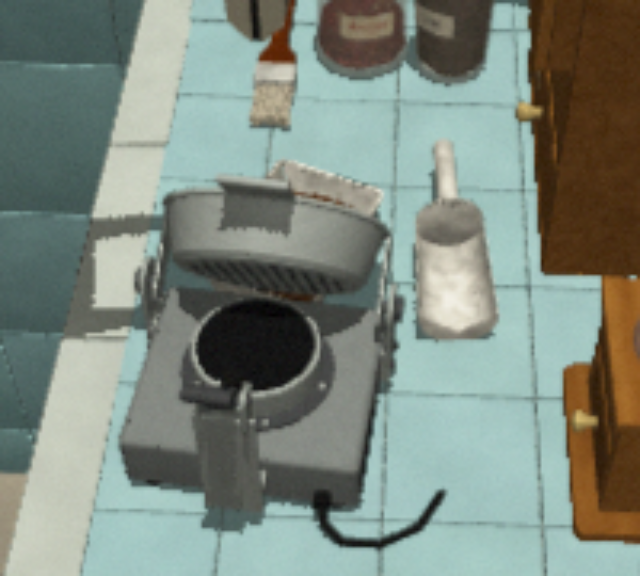

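Emit:
send_rows --targets '[[[0, 0, 0, 0, 0, 30, 1], [0, 0, 0, 0, 0, 60, 1], [0, 0, 0, 0, 0, 85, 1], [0, 0, 0, 0, 0, 85, 1]]]'

```text
time: 3.03
tool_pos: [509.3, -111.1, 200.1]
tcp_rot: [-3.133, 0.003, 0.958]
contact_force: [-0.8, -0.3, -0.3]
grip_width: 0.4
```

Run:
```python
from h import *
p=np.load("p.npy"); 
from plant import *
print(cf(p,get_obs()["tool_pos"]))
for a in (1,.9,.8,.7,.6,.5,.4,.3,.2,.1,0): q=tabpt(a,3); print(a,round(q[0]-9.5,1),round(q[2],1))
for n in("scene",):
    im=capture(n); cv2.imwrite("pics/s3.png",cv2.resize(im[100:280,200:400,::-1],None,fx=3.2,fy=3.2))
```

```text
[-36.39460109  -2.41424817 200.08978746]
1 -5.6 204.9
0.9 6.6 202.7
0.8 18.5 199.3
0.7 30.0 194.7
0.6 41.0 189.0
0.5 51.4 182.2
0.4 61.0 174.4
0.3 69.8 165.7
0.2 77.7 156.2
0.1 84.6 145.9
0 90.5 135.0
```

View pics/s3.png

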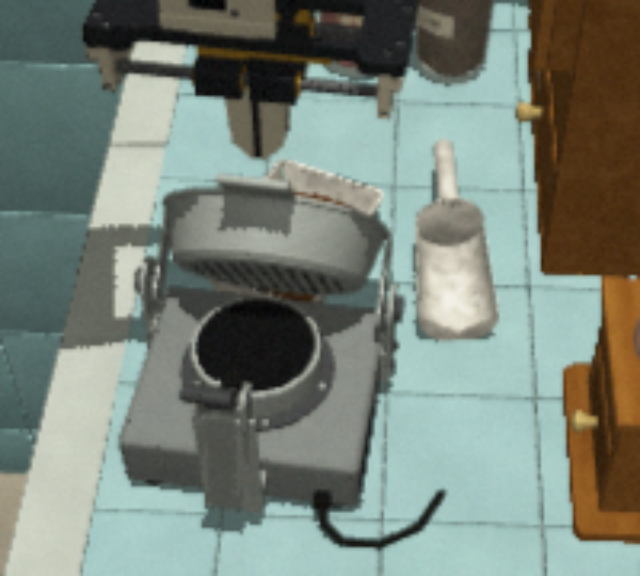

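Emit:
send_rows --targets '[[[0, 0, 0, -8, 0, 0, 1], [0, 0, 0, -16, 0, 0, 1], [0, 0, 0, -24, 0, 0, 1], [0, 0, 0, -30, 0, 0, 1], [0, 0, 0, -36, 0, 0, 1]]]'

```text
time: 3.5
tool_pos: [491.7, -141.7, 205.7]
tcp_rot: [3.14, -0.0, 0.958]
contact_force: [0.6, 0.3, -0.3]
grip_width: -0.2
```

```bash
cat > c.py <<'E'
from h import *
p=np.load("p.npy"); 
from plant import *
import sys
o=get_obs(); print(o["time"],cf(p,o["tool_pos"]).round(1),o["contact_force"].round(1))
if len(sys.argv)>1:
    im=capture("scene"); cv2.imwrite(sys.argv[1],cv2.resize(im[100:280,200:400,::-1],None,fx=3.2,fy=3.2))
E
python3 c.py pics/s4.png
```

```text
3.5 [ -1.3   0.6 205.7] [ 0.6  0.3 -0.3]
```

View pics/s4.png

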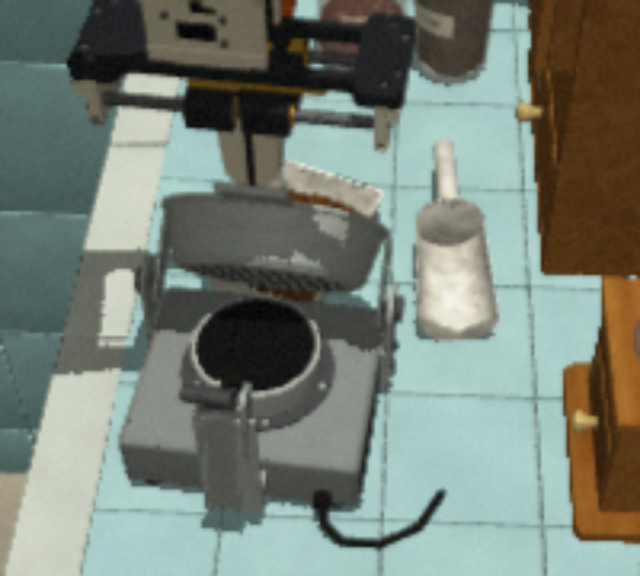

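Emit:
send_rows --targets '[[[0, 0, 0, -8, 0, 3, 1], [0, 0, 0, -16, 0, 6, 1], [0, 0, 0, -24, 0, 9, 1], [0, 0, 0, -31, 0, 13, 1], [0, 0, 0, -38, 0, 17, 1]]]'

```text
time: 3.97
tool_pos: [469.4, -172.4, 187.2]
tcp_rot: [-3.141, 0.0, 0.958]
contact_force: [-0.9, 0.4, 1.2]
grip_width: 0.6
```

```bash
python3 c.py pics/s5.png
```

```text
3.9667 [ 36.6  -0.2 187.2] [-0.9  0.4  1.2]
```

View pics/s5.png

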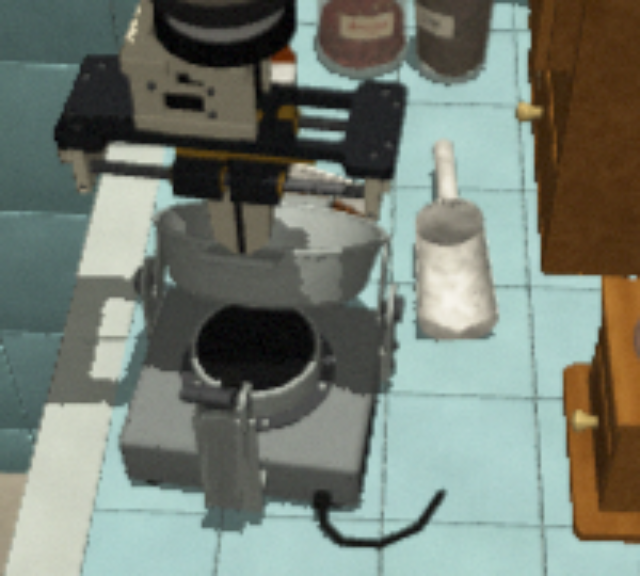

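Emit:
send_rows --targets '[[[0, 0, 0, -7, 0, 4, 1], [0, 0, 0, -14, 0, 8, 1], [0, 0, 0, -21, 0, 13, 1], [0, 0, 0, -27, 0, 18, 1], [0, 0, 0, -32, 0, 23, 1]]]'

```text
time: 4.43
tool_pos: [451.1, -198.5, 164.1]
tcp_rot: [-3.141, 0.0, 0.958]
contact_force: [-0.1, 0.5, 0.3]
grip_width: 0.4
```

```bash
python3 c.py pics/s6.png
```

```text
4.4333 [ 68.5  -0.3 164.1] [-0.1  0.5  0.3]
```

View pics/s6.png

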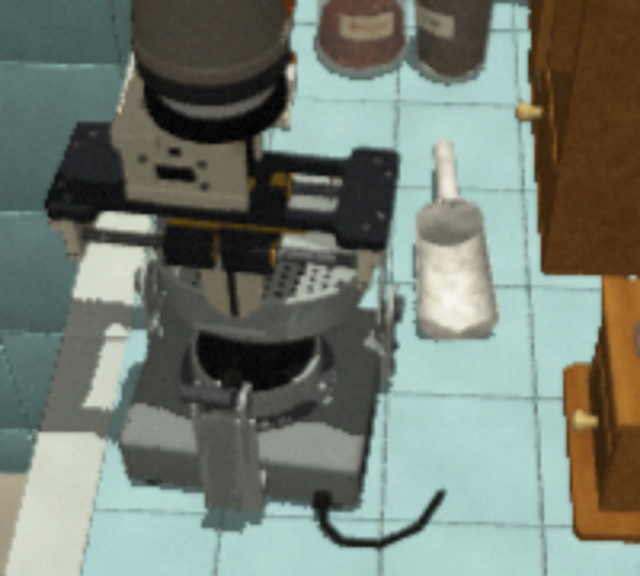

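Emit:
send_rows --targets '[[[0, 0, 0, -5, 0, 5, 1], [0, 0, 0, -10, 0, 10, 1], [0, 0, 0, -14, 0, 15, 1], [0, 0, 0, -18, 0, 20, 1], [0, 0, 0, -21, 0, 25, 1]]]'

```text
time: 4.9
tool_pos: [439.3, -215.5, 139.2]
tcp_rot: [-3.142, 0.0, 0.959]
contact_force: [1.1, -0.1, 0.2]
grip_width: 0.3
```

```bash
python3 c.py pics/s7.png
```

```text
4.9 [ 89.2  -0.3 139.2] [ 1.1 -0.1  0.2]
```

View pics/s7.png

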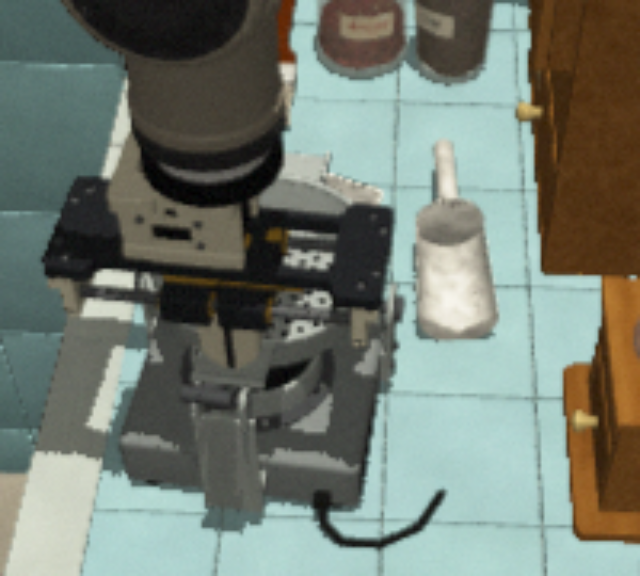

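Emit:
send_rows --targets '[[[0, 0, 0, 0, 0, 1, 1], [0, 0, 0, 0, 0, 2, 1], [0, 0, 0, 0, 0, 3, 1], [0, 0, 0, 0, 0, 3, 1], [0, 0, 0, 0, 0, 3, 1]]]'

```text
time: 5.37
tool_pos: [439.8, -215.0, 136.9]
tcp_rot: [3.141, 0.0, 0.959]
contact_force: [-1.1, -0.7, -0.2]
grip_width: 0.5
```

```bash
python3 c.py
```

```text
5.3667 [ 88.6  -0.2 136.9] [-1.1 -0.7 -0.2]
```

Emit:
send_rows --targets '[[[0, 0, 0, 0, 0, -25, 1], [0, 0, 0, 0, 0, -60, 1], [0, 0, 0, 0, 0, -95, 1], [0, 0, 0, -20, 0, -123, 1], [0, 0, 0, -50, 0, -123, 1]]]'

```text
time: 5.78
tool_pos: [413.6, -256.6, 265.9]
tcp_rot: [3.13, 0.0, 0.962]
contact_force: [1.0, -0.8, -0.2]
grip_width: 0.4
```

Emit:
send_rows --targets '[[[0, 0, 0, -25, 0, 0, 1], [0, 0, 0, -50, 0, 0, 1], [0, 0, 0, -50, 0, 0, 1]]]'

```text
time: 6.03
tool_pos: [380.3, -299.8, 260.1]
tcp_rot: [3.141, 0.002, 0.956]
contact_force: [0.3, -0.7, 0.5]
grip_width: 0.5
```

```bash
cat > w.py <<'E'
from h import *
from plant import *
import sys
a_c=[float(x) for x in sys.argv[2].split(",")]; a_p=float(sys.argv[3])
m=camera_model("wrist"); im=capture("wrist")[:,:,::-1]
p=np.load("p.npy"); raw=im.copy(); im=im.copy()
def L(pts,col): 
    q=projf(m,W(p,pts)).astype(int); cv2.polylines(im,[q.reshape(-1,1,2)],True,col,1)
L([(a,b,56) for a,b in((-35,-83),(-35,83),(110,83),(110,-83))],(0,0,255))
L([(127.5,-16,143),(127.5,16,143)],(0,255,0))
for a in a_c: L([tip(a,44,-15),tip(a,44,15)],(255,255,0))
L([tabpt(a_p,dx,dy) for dx,dy in((-17,-23),(-17,23),(17,23),(17,-23))],(255,0,255))
L([(79*np.cos(t),79*np.sin(t),134) for t in np.linspace(0,6.28,40)],(0,255,255))
cv2.imwrite(sys.argv[1],np.vstack([raw[:290],im[:290]]))
E
python3 c.py; python3 w.py pics/w2.png 2.0,2.2 0
```

```text
6.0333 [192.1  -0.6 260.1] [ 0.3 -0.7  0.5]
```

View pics/w2.png

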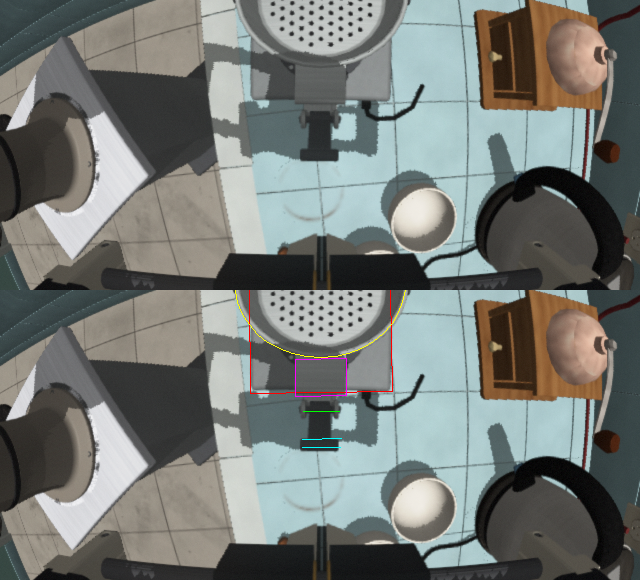

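Emit:
send_rows --targets '[[[0, 0, 0, 0, 0, 25, 1], [0, 0, 0, 0, 0, 55, 1], [0, 0, 0, 0, 0, 80, 1], [0, 0, 0, 0, 0, 93, 1], [0, 0, 0, 0, 0, 93, 1]]]'

```text
time: 6.5
tool_pos: [381.4, -294.7, 163.9]
tcp_rot: [-3.136, -0.002, 0.959]
contact_force: [-0.3, 0.9, 0.3]
grip_width: 0.5
```

```bash
python3 c.py pics/s8.png
```

```text
6.5 [187.4  -2.6 163.9] [-0.3  0.9  0.3]
```

View pics/s8.png

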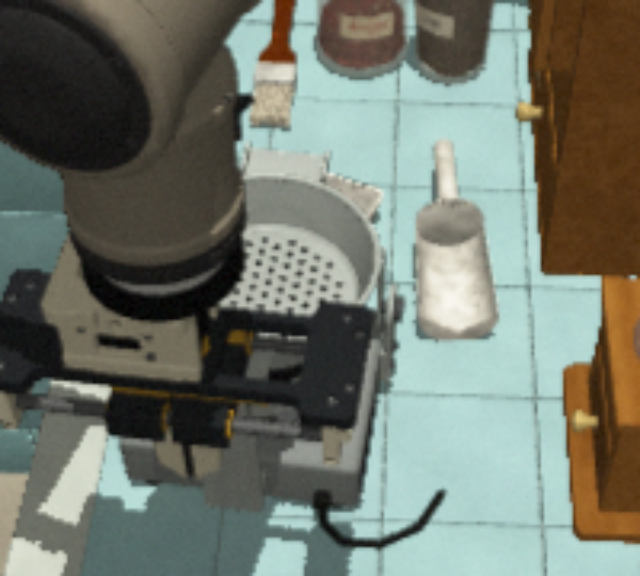

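Emit:
send_rows --targets '[[[0, 0, 0, 8, 0, 0, 1], [0, 0, 0, 16, 0, 0, 1], [0, 0, 0, 23, 0, 0, 1], [0, 0, 0, 30, 0, 0, 1], [0, 0, 0, 37, 0, 0, 1]]]'

```text
time: 6.97
tool_pos: [404.2, -266.2, 167.5]
tcp_rot: [3.14, 0.0, 0.959]
contact_force: [-0.6, -0.8, 1.7]
grip_width: 0.4
```

```bash
python3 c.py; python3 w.py pics/w3.png 1.8 0
```

```text
6.9667 [150.9  -0.2 167.5] [-0.6 -0.8  1.7]
```

View pics/w3.png

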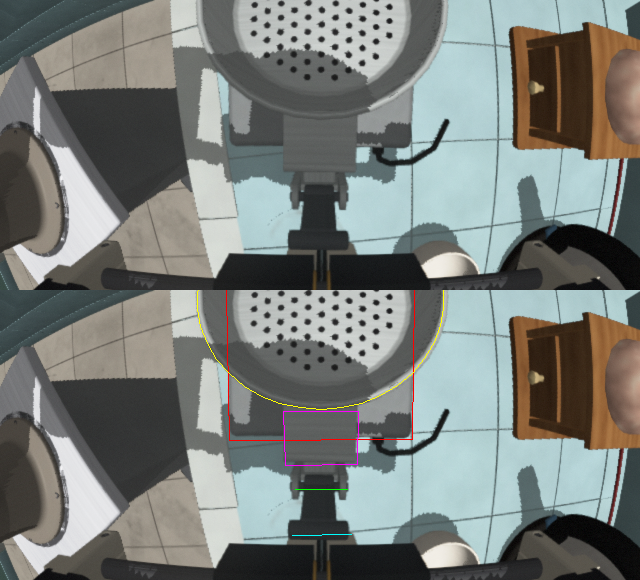

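Emit:
send_rows --targets '[[[0, 0, 0, 5, 0, 0, 1], [0, 0, 0, 10, 0, 0, 1], [0, 0, 0, 15, 0, 0, 1], [0, 0, 0, 20, 0, 0, 1], [0, 0, 0, 24, 0, 0, 1]]]'

```text
time: 7.43
tool_pos: [417.3, -246.5, 166.6]
tcp_rot: [-3.141, 0.0, 0.959]
contact_force: [0.2, -1.7, 0.8]
grip_width: 0.3
```

```bash
python3 c.py; python3 w.py pics/w4.png 1.2 0
```

```text
7.4333 [127.3  -0.6 166.6] [ 0.2 -1.7  0.8]
```

View pics/w4.png

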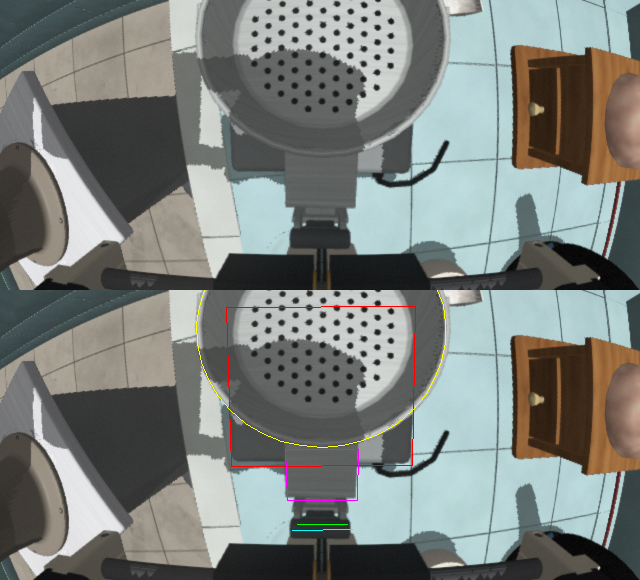

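Emit:
send_rows --targets '[[[0, 0, 0, 5, 0, 0, 1], [0, 0, 0, 10, 0, 0, 1], [0, 0, 0, 15, 0, 0, 1], [0, 0, 0, 20, 0, 0, 1], [0, 0, 0, 24, 0, 0, 1]]]'

```text
time: 7.9
tool_pos: [430.2, -227.7, 166.1]
tcp_rot: [-3.14, 0.003, 0.959]
contact_force: [-6.9, -13.0, -11.4]
grip_width: 0.3
```

```bash
python3 c.py; python3 w.py pics/w5.png 0.6 0
```

```text
7.9 [104.5  -0.8 166.1] [ -6.9 -13.  -11.4]
```

View pics/w5.png

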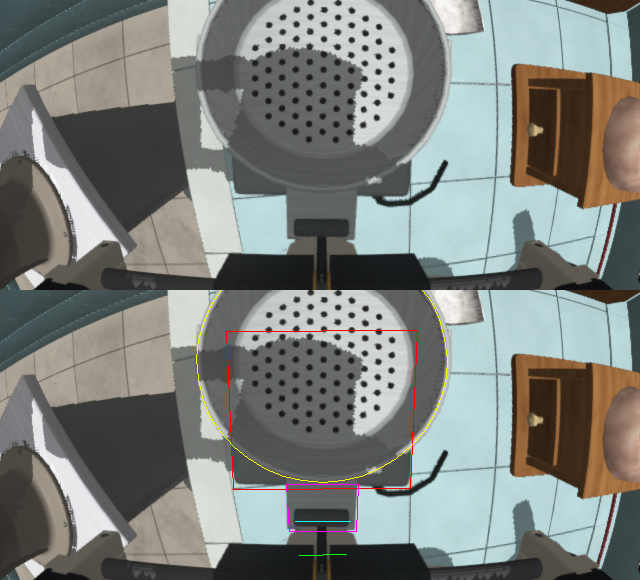

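Emit:
send_rows --targets '[[[0, 0, 0, -4, 0, 0, 1], [0, 0, 0, -8, 0, -4, 1], [0, 0, 0, -8, 0, -20, 1], [0, 0, 0, -4, 0, -40, 1], [0, 0, 0, 10, 0, -40, 1]]]'

```text
time: 8.37
tool_pos: [437.9, -221.1, 210.5]
tcp_rot: [3.135, 0.0, 0.957]
contact_force: [-0.6, -0.4, 0.3]
grip_width: 0.5
```

```bash
python3 c.py; python3 w.py pics/w6.png 0.6,0.4 0
```

```text
8.3667 [ 94.7   1.8 210.5] [-0.6 -0.4  0.3]
```

View pics/w6.png

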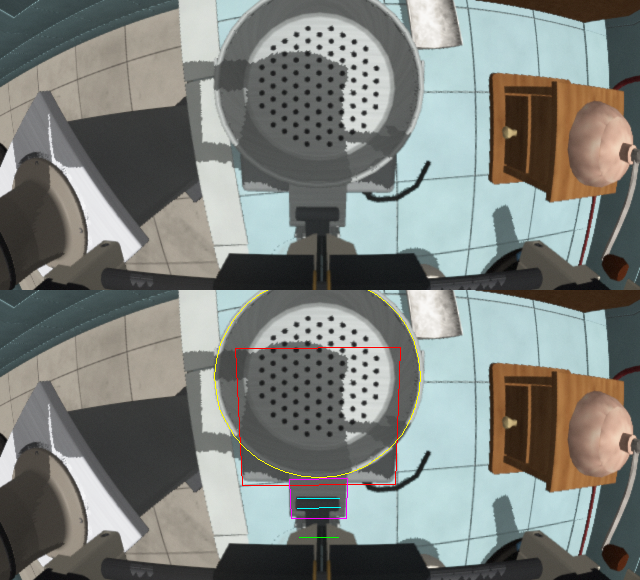

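Emit:
send_rows --targets '[[[0, 0, 0, 8, 0, 10, 1], [0, 0, 0, 9, 0, 22, 1], [0, 0, 0, 9, 0, 30, 1], [0, 0, 0, 9, 0, 36, 1], [0, 0, 0, 9, 0, 42, 1]]]'

```text
time: 8.83
tool_pos: [441.7, -211.6, 163.7]
tcp_rot: [-3.141, -0.0, 0.958]
contact_force: [1.4, 1.0, 1.1]
grip_width: 0.6
```

```bash
python3 c.py
```

```text
8.8333 [ 84.7  -0.5 163.7] [1.4 1.  1.1]
```

Emit:
send_rows --targets '[[[0, 0, 0, 0, 0, 3, 1], [0, 0, 0, 0, 0, 6, 1], [0, 0, 0, 0, 0, 9, 1], [0, 0, 0, 0, 0, 11, 1], [0, 0, 0, 0, 0, 12, 1]]]'

```text
time: 9.25
tool_pos: [441.9, -212.0, 152.6]
tcp_rot: [3.141, 0.0, 0.958]
contact_force: [0.4, 0.3, 1.6]
grip_width: 0.6
```

```bash
python3 c.py;  python3 w.py pics/w7.png 0.0,0.2 0
```

```text
9.25 [ 84.9  -0.2 152.6] [0.4 0.3 1.6]
```

View pics/w7.png

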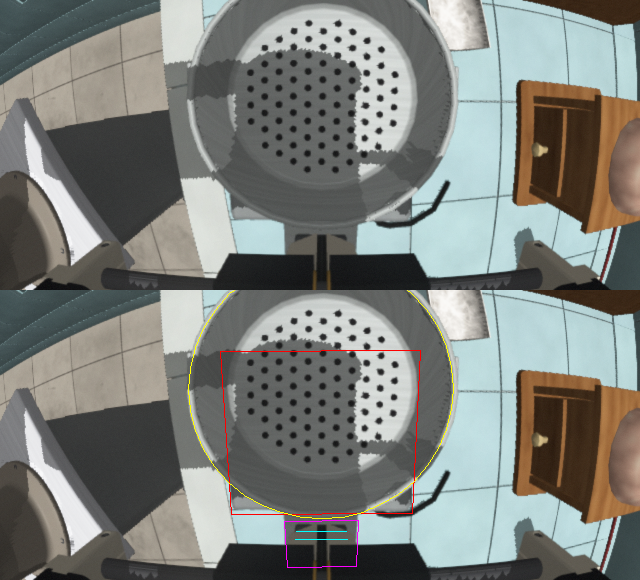

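Keep pressing in small steps until the force rises.

Emit:
send_rows --targets '[[[0, 0, 0, 0, 0, 0.7, 1], [0, 0, 0, 0, 0, 1.4, 1], [0, 0, 0, 0, 0, 2, 1], [0, 0, 0, 0, 0, 2.5, 1], [0, 0, 0, 0, 0, 2.5, 1]]]'

```text
time: 9.72
tool_pos: [441.9, -211.9, 150.2]
tcp_rot: [3.141, 0.0, 0.959]
contact_force: [-0.6, 0.6, 0.6]
grip_width: 0.9
```

Emit:
send_rows --targets '[[[0, 0, 0, 0, 0, 0.5, 1], [0, 0, 0, 0, 0, 1, 1], [0, 0, 0, 0, 0, 1, 1]]]'

```text
time: 9.97
tool_pos: [442.1, -211.9, 149.7]
tcp_rot: [3.141, 0.0, 0.959]
contact_force: [-1.3, 0.2, 6.1]
grip_width: 0.9
```

Emit:
send_rows --targets '[[[0, 0, 0, 0, 0, 0.5, 1], [0, 0, 0, 0, 0, 1, 1], [0, 0, 0, 0, 0, 1, 1]]]'

```text
time: 10.22
tool_pos: [442.2, -211.9, 149.3]
tcp_rot: [3.14, -0.0, 0.959]
contact_force: [-2.0, 2.2, 10.0]
grip_width: 0.6
```

Emit:
send_rows --targets '[[[0, 0, 0, 0, 0, -10, 1], [0, 0, 0, 0, 0, -40, 1], [0, 0, 0, 0, 0, -75, 1], [0, 0, 0, -20, 0, -110, 1], [0, 0, 0, -55, 0, -110, 1]]]'

```text
time: 10.63
tool_pos: [413.3, -257.4, 264.8]
tcp_rot: [3.13, 0.0, 0.963]
contact_force: [0.7, -1.2, 0.8]
grip_width: 0.2
```

Emit:
send_rows --targets '[[[0, 0, 0, -35, 0, 0, 1], [0, 0, 0, -70, 0, 0, 1], [0, 0, 0, -100, 0, 0, 1], [0, 0, 0, -100, 0, 0, 1], [0, 0, 0, -100, 0, 0, 1]]]'

```text
time: 11.05
tool_pos: [351.9, -339.6, 257.9]
tcp_rot: [-3.141, -0.0, 0.955]
contact_force: [-0.4, 0.1, -0.2]
grip_width: 0.4
```

```bash
python3 c.py;  python3 w.py pics/w8.png 0.0 0
python3 - <<'E'
from plant import *
import cv2
for n in("top","scene"): cv2.imwrite(f"pics/{n}9.png",capture(n)[:,:,::-1])
t=cv2.imread("pics/top9.png")[130:300,190:400]; cv2.imwrite("pics/t9.png",cv2.resize(t,(735,595),interpolation=cv2.INTER_CUBIC))
E
```

```text
11.05 [241.   -1.2 257.9] [-0.4  0.1 -0.2]
```

View pics/w8.png

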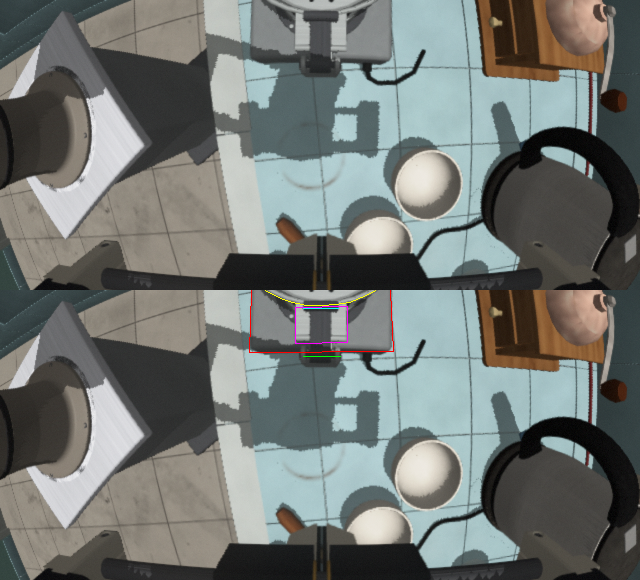

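View pics/t9.png

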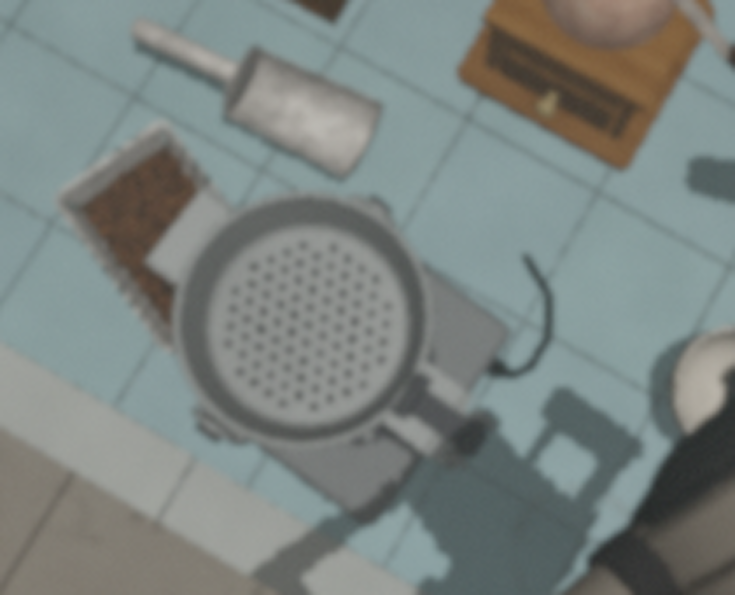

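View pics/scene9.png

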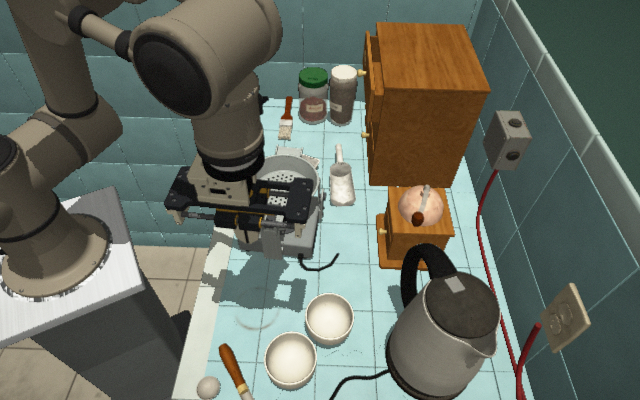

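```bash
python3 -c "
from plant import *
print(close_job())"
```

```text
the job is handed in; nothing more can be done
None
```

The pan is level on the cooler and the catch is closed and pressed down over its tab. I handed the job in at about 11 s of the 51 s allowed, and the hand-in reports no verdict.

- **Pan:** I pushed the tab back with the shut fingertips. Once the pan was past centre it settled by itself, with nothing touching it. The wrist picture taken before I moved the catch matched the level-pan outline.
- **Catch:** I swung it over from behind, then pressed its bar down from above. It met a firm stop with the fingertips at z ≈ 149.5 mm (150 mm expected for closed), and I pressed to about 10 N. The last wrist picture shows the bar at the closed position across the tab.
- **Other things:** The tray and scoop sit where they were in the last top picture, and the bowls look unmoved. The arm is well clear, and the wrist force reads about zero.
- **One rough moment:** Near the end of swinging the catch over, the fingertip wedged against its bar. The force rose briefly to about 19 N, so I backed off and finished from above. Nothing else moved, as far as the pictures show.

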